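# Open the dock's counterweighted bar and push the vial home

### The arm

A 6-joint arm with a two-finger parallel gripper is mounted at the origin on a cart in front of the work surface, level with it; the furniture and walls round the work are solid. World frame = base frame: x ahead of the robot, y to its left, z up, the work surface at z = 0. Lengths are in m, angles in rad, forces in N, time in s.
With the tool pointing down it reaches from about 0.35 to 0.95 m from the base axis. Payload 17.4 kg.
Tool frame: the origin (TCP) lies on the centre line of the jaws, within the pads' length; the fingertips stand 22 mm ahead of it and the grasp point (between the pads) lies 3 mm ahead of it; z points along the fingers, x is the direction in which the jaws open and shut, and the axes are right-handed (so a half turn about z gives the same grasp; the last joint's range is limited). The gripper opens to 93 mm and grips with 3 to 60 N. Pads are 15 mm wide; open, the fingers measure 128 mm over their backs; the gripper's body (75 mm by 188 mm) begins 65 mm behind the grasp point.
Start: joints at [1.185, 0.116, 1.442, -0, 1.584, -0.038], TCP at [0.23, 0.635, 0.241] pointing down, gripper open.
Joint ranges: [-2.83, 2.83], [-0.83, 2.19], [0.07, 2.5], [-1.14, 4.28], [0.01, 3], [-2.97, 2.97]. Speed limits (rad/s): [1.89, 1.89, 2.22, 3.14, 3.14, 3.14].

### API

Orientations are given as a rotation vector (axis times angle).
In Python, from station import robot gives the robot as it stands.
- The arm moves only by the tool jog_arm, never from a script. Its argument "increments" is a list that holds one entry, the list of rows, each a list of 7 numbers: the shift along the world's x, y, z in mm, then the turn, a rotation vector about the world's x, y, z in degrees, then the opening, from -1 (shut) to 1 (fully open). A call has 1 to 10 rows; each row shifts and turns the commanded pose from where the row before left it; what a row does not reach is not made up. A row lasts 1/8 s, in which the tool goes at most 62.5 mm and 10.7 degrees, less where a joint would pass 70% of its speed; a pose out of reach is approached as far as the arm can. A call with a gripper value outside its range is refused whole. The fingers move at their own pace and stop on an object; "force" is the grip in N (left out, the last holds). Time passes only in rows, so rows that do not move let the fingers close. It gives the time, the measured TCP pose, the force and the opening at its end, in the units of the state.
- robot.get_obs(): the state, without advancing time (a new reading comes with each control period).
- robot.camera(name): name is "side" or "top" or "wrist"; returns a dict with "color" (384x512x3 uint8, blue, green, red), "fx", "fy", "cx", "cy" (pixels), "extrinsics" (4x4, takes a point from camera to world coordinates); the wrist camera has in their place "T_tool_cam" (4x4, takes a point from camera to tool coordinates, whose origin is the TCP and whose axes are the tool frame's). Camera axes: x right, y down, z forward; pixel columns grow to the right and rows downward; lengths in m; the calibration is good to about 2 mm. A picture is of the moment at which its call begins: read the wrist's pose just before it. There is no depth.
- robot.hand_in(): hands the job in, once; it reports no verdict.
The state is a dict: "t": time; "q": joint angles; "joint_velocities": joint speeds; "effort": joint torques, N m; "ee_pos": TCP position; "ee_rot": TCP orientation; "force": force on the tool from outside, world axes, zero at the start; "torque": the same for the moment, N m; "gripper_width": opening from 0.0 (shut) to 1.0 (fully open).
Only numpy, scipy, OpenCV 4.12 (cv2) and the standard library are available. Lean on these libraries where they do the work, as an engineer would, in place of code of your own. Each camera call takes 0.05 s, during which the arm holds its last target.

### The job

Push the counterweighted bar of the vial dock up from below, past its balance point, so that it stays raised by itself. Then push the vial standing in the dock's channel along under the raised bar, fully home against the end stop, keeping it upright and never picking it up. Leave the bar raised and do not disturb the other things on the bench.

Things in the scene. Friction and masses are not known exactly. Their poses are not given: they have to be found in the camera images.
- dock: Vial dock, fixed to the bench: 5 mm floor plate, x = -140 to +100 mm, with a channel along x. Origin: bench level, mid channel, under the bar, which swings in the plane x = 0. +x: from the channel's open end to the end stop; +y: to the bar's pivot (left seen from the open end); z up. Rails: y = 30 to 38 mm either side, tops 18 mm above the bench.
- pivot (a point): The bar's pivot, at (0, 85, 72) mm of the dock's frame, axes as the dock's; the hinge axis is x. Pedestal: two grey cheeks at x = +-34 mm (8 mm thick), y = 63 to 107 mm, 94 mm high; between them, beside the pivot, sits the counterweight, a steel cylinder 42 mm across.
- stop (a point): Middle of the lower edge of the end stop's near face, at (85, 0, 5) mm of the dock's frame, axes as the dock's. The stop is 60 mm wide and its top is 30 mm above the bench. Home against it the vial's origin is at x = +63 mm of the dock's frame.
- barrier (a joint): Bar angle in rad: 0 = lowered across the channel, in its fork; grows as the free end rises; 1.75 = upper stop (leaning just past vertical, to the pedestal's side). Balance point near 1.06: left below it the bar falls shut, beyond it it falls on to the stop and stays. Damping 0.06 N m s/rad. Lifting at the grip takes about 0.9 N at first (+-20 %), then less.
- grip_mid (a point): Middle of the bar's rubber grip (18 mm thick, 60 mm long) at its free end; moves with the bar; y along the grip, towards the pivot. 214 mm out from the pivot along the bar and 20 mm above that line. Bar down: at (0, -129, 92) mm of the dock's frame, 83 mm clear above the bench; nothing near it in x within 50 mm.
- bar_mid (a point): Centre of the bar where it crosses the channel: a steel rod 14 mm thick; moves with the bar. Bar down: at (0, 0, 72) mm of the dock's frame, so it blocks the vial's cap. A fork at y = -67 mm (10 mm thick, within 17 mm of x = 0, 82 mm high) holds the lowered rod. Raised, the bar's free end is about 0.3 m above the bench.
- vial_pink: Glass vial to push: body 44 mm across, 60 mm high; cap 33 mm across, 79 mm high in all; 85 g (+-25 %). Origin: centre of its underside; z up. Stands in the channel on the floor plate, 60 to 105 mm short of the bar, at most 4 mm off the middle. Slides when pushed low on the body (about 30 mm above the bench or lower), may tip if pushed high.
- vial_green: Bystander: another vial, 45 mm in diameter and 79 mm high, outside the channel, to the right of the dock beyond the bar. Origin: centre of its underside.
- weight_1: Bystander: steel check weight, 31 mm in diameter and 44 mm high, to the left of the channel beyond the pedestal. Origin: centre of its underside.
- sample_pot_0: Bystander: white pot with a screw lid, 49 mm in diameter and 59 mm high. Origin: centre of its underside.
- timer: Bystander: small timer, 63 x 63 x 20 mm, lying flat. Origin: centre of its underside.
- tape_roll: Bystander: roll of masking tape lying flat, 103 mm across and 19 mm high. Origin: centre of its underside.
- micropipette: Bystander: micropipette lying on the bench, 248 mm long, 46 mm high. Origin: centre of its underside.
There are look-alikes about, which are no part of the job. What is shaped like the vial_pink but blue or brown is not meant.

How it is judged:
On the way, in this order (a step that is already met when the one before it is completed fails the run):
1. the bar is raised past its balance point, against its upper stop, with the vial still short of it (value of joint barrier above 1.5 rad and x of vial_pink in the frame of dock below -0.03 m), for 0.3 s.
2. the vial is home against the end stop, the bar still raised (value of joint barrier above 1.5 rad and x of vial_pink in the frame of dock above 0.057 m and y of vial_pink in the frame of dock between -0.015 and 0.015 m and z of vial_pink in the frame of dock below 0.012 m and angle between vial_pink's own z axis and vertical below 0.1 rad), for 0.2 s.
At the end, for the whole second after the job is handed in: The bar stands raised by itself (joint above 1.5 rad) and at rest; the vial stands upright (within 0.1 rad) on the dock's floor in the channel, within 6 mm of touching the end stop, at rest (all of step 2 and linear speed of vial_pink below 0.02 m/s and velocity of joint barrier between -0.05 and 0.05 rad/s).
It fails at once if the vial is lifted or carried (its underside more than 15 mm above the floor plate) (height (world z) of vial_pink above 0.02 m).
It fails at once if the vial is tipped by more than 0.35 rad (angle between vial_pink's own z axis and vertical above 0.35 rad).
It fails at once if the vial passes the bar while the bar is down (x of vial_pink in the frame of dock above 0.02 m and value of joint barrier below 1 rad).
It fails at once if another thing on the bench is moved by more than 20 mm (distance of any of vial_green, weight_1, sample_pot_0, timer, tape_roll, micropipette from where it was at the start of the episode above 0.02 m).
It also fails if it takes over 51 s, if anything falls off the work surface, if the arm or the gripper's body presses on something with over 40 N, if the wrist force passes 120 N, or if a joint passes its speed limit or range.

## Working session

There is one attempt and no reset: what is moved stays moved. The work goes in short steps, Python scripts to look and compute and a tool call to move; the robot and the scene stay as the last step left them, time stands still between calls to the robot, and variables do not carry over. Pictures are saved under pics/ and viewed, and the job is handed in when it is done.

Besides the shell and the picture viewer there is one more tool, called in YAML: its name, and indented under it one key for each argument. jog_arm: Moves the arm, as the interface text tells. Its arguments: {"type":"object","properties":{"increments":{"type":"array"},"force":{"type":"number"}},"required":["increments"]}

```bash
ls; mkdir -p pics
cat > h.py <<'E'
import numpy as np, cv2, pickle
from station import robot
def snap(n,f):
    o=robot.get_obs(); c=robot.camera(n); c['obs']=o
    cv2.imwrite('pics/%s.png'%f,c['color']); pickle.dump(c,open('pics/%s.pkl'%f,'wb')); return c
def load(f): return pickle.load(open('pics/%s.pkl'%f,'rb'))
def ray(c,u,v,z):
    E=np.array(c['extrinsics']); d=E[:3,:3]@np.array([(u-c['cx'])/c['fx'],(v-c['cy'])/c['fy'],1]); o=E[:3,3]
    return o+d*(z-o[2])/d[2]
def proj(c,p):
    E=np.array(c['extrinsics']); q=E[:3,:3].T@(np.array(p)-E[:3,3]); return q[0]/q[2]*c['fx']+c['cx'],q[1]/q[2]*c['fy']+c['cy']
def crop(f,u0,v0,u1,v1,s,g):
    c=load(f); cv2.imwrite('pics/%s.png'%g,cv2.resize(c['color'][v0:v1,u0:u1],None,fx=s,fy=s,interpolation=cv2.INTER_CUBIC))
E
python3 - <<'E'
from h import *
for n in['top','side']:
    c=snap(n,n+'0'); print(n,c['fx'],c['cx'],c['cy'],np.round(c['extrinsics'],3).tolist())
print(robot.get_obs())
E
```

```text
pics
top 362.8394180639049 255.32057922540616 189.14350417177104 [[0.009, -0.991, 0.136, 0.406], [-1.0, -0.012, -0.018, -0.087], [0.019, -0.135, -0.991, 1.161], [0.0, 0.0, 0.0, 1.0]]
side 382.3281943360464 261.37657131744203 185.157410021317 [[-0.997, -0.042, 0.058, 0.495], [-0.072, 0.662, -0.746, 0.708], [-0.007, -0.748, -0.663, 0.818], [0.0, 0.0, 0.0, 1.0]]
{'t': 0.1, 'q': array([ 1.18521402e+00,  1.16449058e-01,  1.44220106e+00,  4.94828526e-05,
        1.58399388e+00, -3.78027705e-02]), 'joint_velocities': array([ 0.00156002, -0.00291815, -0.00028595,  0.0001307 ,  0.00038698,
        0.00101565]), 'effort': array([ 1.71790074e-03, -7.22889876e+01, -6.23862362e+01,  7.81872449e-02,
        2.29288603e-02, -5.53078871e-05]), 'ee_pos': array([0.22998491, 0.63444292, 0.23996993]), 'ee_rot': array([ 2.57184857e+00,  1.80329515e+00, -1.42898953e-03]), 'force': array([-0.18837159, -0.2278871 , -0.33194013]), 'torque': array([-0.04206641, -0.02796892,  0.00035617]), 'gripper_width': 1.0004126549452408}
```

View pics/top0.png

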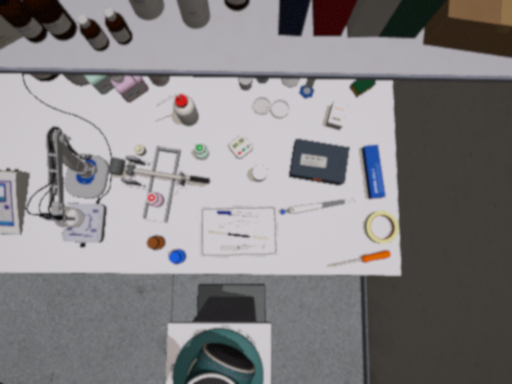

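View pics/side0.png

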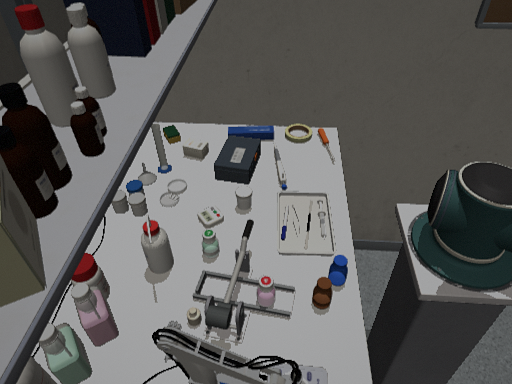

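The pictures show the dock at about (162,185) in top, with the bar running from the counterweight at (118,165) to the grip at (200,180). The pink vial has its cap at (153,198). Next I enlarge both.

Run:
```python
from h import *
crop('top0',90,130,230,235,5.7,'top0c'); crop('side0',150,210,350,360,4,'side0c')
c=load('top0');print(proj(c,[0.23,0.635,0.24]),proj(c,[0,0,0]))
```

```text
(np.float64(-51.676064242960194), np.float64(309.42654814091213)) (np.float64(217.9475200383644), np.float64(374.3399851041526))
```

View pics/top0c.png

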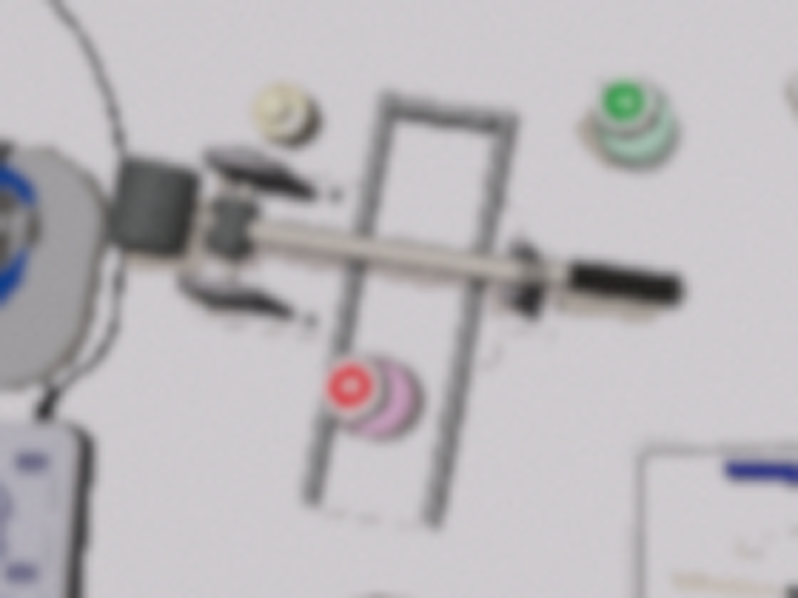

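View pics/side0c.png

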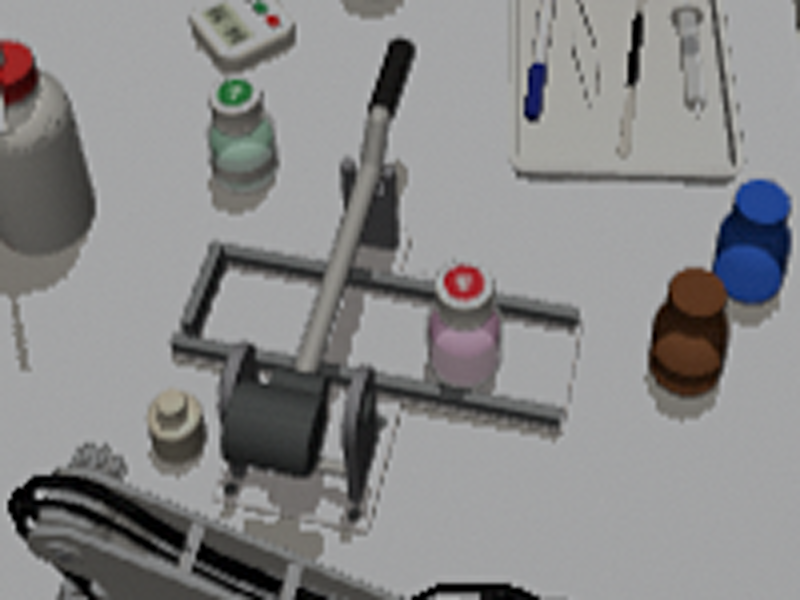

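```bash
cat > fit.py <<'E'
from h import *
from scipy.optimize import least_squares
T=load('top0');S=load('side0')
def W(p,d):
    c,s=np.cos(p[2]),np.sin(p[2]); d=np.array(d)/1000
    return [p[0]+c*d[0]-s*d[1],p[1]+s*d[0]+c*d[1],d[2]]
def tp(u,v):return u/5.7+90,v/5.7+130
def sp(u,v):return u/4+150,v/4+210
if __name__=='__main__':
    obs=[(T,(-140,38,18),tp(305,498)),(T,(-140,-38,18),tp(442,523)),(T,(0,-129,101),tp(627,283)),(T,(0,-99,92),tp(570,275)),
     (S,(0,-129,92),sp(393,77)),(S,(-140,38,18),sp(563,422)),(S,(-140,-38,18),sp(580,311))]
    f=lambda p:np.ravel([np.array(proj(c,W(p,d)))-o for c,d,o in obs])
    r=least_squares(f,[0.5,0.15,-0.1],loss='soft_l1');print(r.x,np.round(r.fun.reshape(-1,2),1).tolist())
    np.save('dock.npy',r.x);p=r.x
    for c,n,u0,v0,u1,v1,s in[(T,'top',90,130,230,235,5.7),(S,'side',150,210,350,360,4)]:
        im=cv2.resize(c['color'][v0:v1,u0:u1],None,fx=s,fy=s,interpolation=cv2.INTER_CUBIC)
        def L(a,b,col):
            q=[tuple(int((x-o)*s) for x,o in zip(proj(c,W(p,z)),(u0,v0))) for z in(a,b)];cv2.line(im,*q,col,1)
        for y in(30,38,-30,-38):L((-140,y,18),(85,y,18),(0,255,0))
        L((85,-30,30),(85,30,30),(0,0,255));L((85,-30,5),(85,30,5),(0,255,255));L((0,85,72),(0,-99,72),(255,0,0));L((0,-99,92),(0,-159,92),(255,0,255));L((-140,-38,5),(-140,38,5),(255,255,0))
        for x in(-38,-30,30,38):L((x,63,94),(x,107,94),(0,128,255))
        cv2.imwrite('pics/ov_%s.png'%n,im)
    # vial
    a=ray(T,*tp(351,386),.079);b=ray(S,*sp(465,283),.079)
    print('pink cap',a,b)
    for q in(a,b):
        d=q[:2]-p[:2];c,s=np.cos(p[2]),np.sin(p[2]);print(c*d[0]+s*d[1],-s*d[0]+c*d[1])
    print('green',ray(T,*tp(625,102),.079),ray(S,*sp(235,92),.079))
    print('grip',W(p,(0,-129,92)))
E
python3 fit.py
```

```text
[ 0.59992686  0.18684652 -0.16475961] [[-1.8, 0.2], [-1.9, 0.1], [-0.6, -0.6], [-0.1, -0.4], [0.6, -0.6], [-0.6, -1.2], [0.8, -1.4]]
pink cap [0.52424493 0.20330617 0.079     ] [0.52553441 0.20284649 0.079     ]
-0.07735666858915935 0.0038237702311180836
-0.07600925587190972 0.003581804001565372
green [0.67862404 0.06486454 0.079     ] [0.68114828 0.06935908 0.079     ]
grip [np.float64(0.5787688991948414), np.float64(0.059593457856877446), np.float64(0.092)]
```

View pics/ov_top.png

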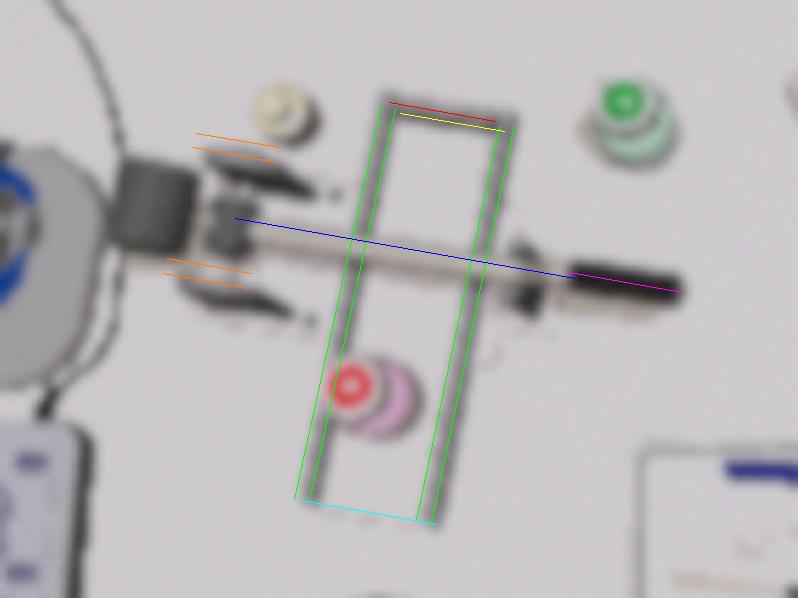

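View pics/ov_side.png

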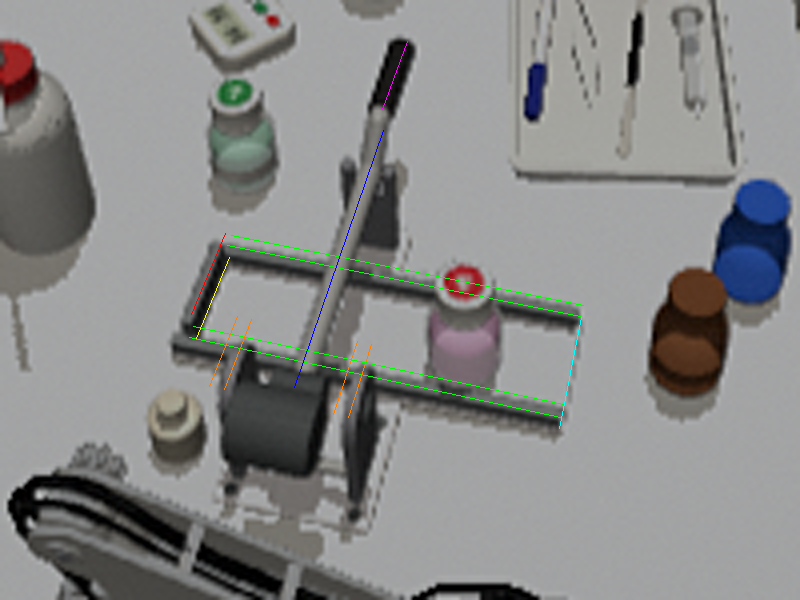

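The overlay shows the yaw is a bit off: the model rails and bar sit about 2 px from the real ones. I'll pick more points from tighter crops.

Run:
```python
from h import *
crop('top0',135,145,215,220,8,'tz'); crop('side0',185,215,300,345,5,'sz')
for f,s in(('tz',8),('sz',5)):
    im=cv2.imread('pics/%s.png'%f)
    for k in range(0,im.shape[1],80):cv2.line(im,(k,0),(k,6),(0,0,255),1)
    for k in range(0,im.shape[0],80):cv2.line(im,(0,k),(6,k),(0,0,255),1)
    cv2.imwrite('pics/%s.png'%f,im)
```

```text
(no output)
```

View pics/tz.png

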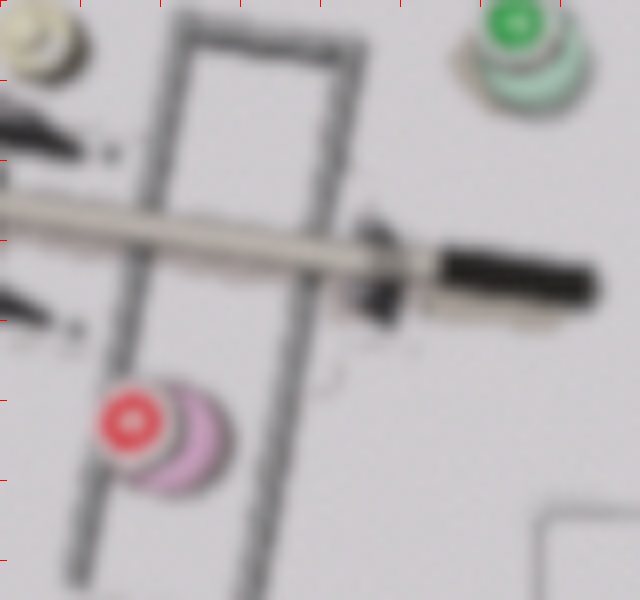

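View pics/sz.png

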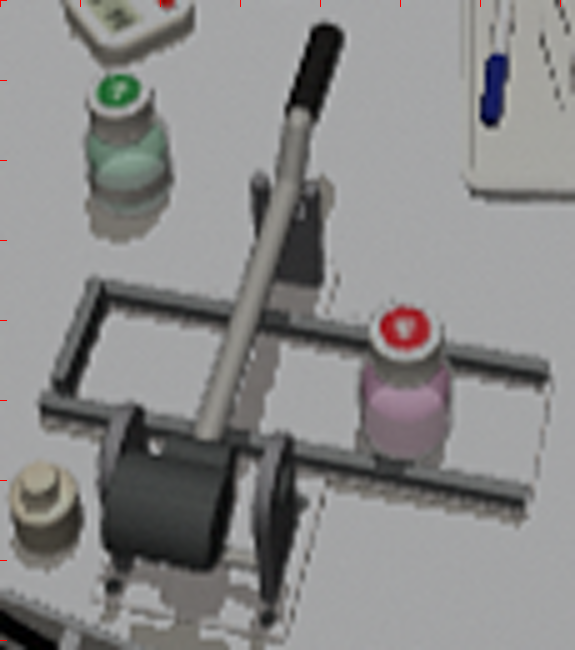

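```bash
cat > fit2.py <<'E'
from fit import *
tp=lambda u,v:np.array([(u+.5)/8-.5+135,(v+.5)/8-.5+145]); sp=lambda u,v:np.array([(u+.5)/5-.5+185,(v+.5)/5-.5+215])
P=[(T,(-140,34,18),tp(76,582)),(T,(0,-159,92),tp(598,288)),(T,(0,-99,92),tp(441,265)),
   (S,(-140,34,18),sp(527,493)),(S,(-140,-34,18),sp(548,367)),(S,(0,-159,92),sp(329,27)),(S,(0,-99,92),sp(303,112))]
Ls=[(T,(-140,34,18),(85,34,18),[tp(90,505),tp(123,350),tp(163,140),tp(184,30)]),
    (T,(-140,-34,18),(85,-34,18),[tp(256,580),tp(290,380),tp(333,160),tp(353,55)]),
    (T,(0,85,72),(0,-99,72),[tp(20,207),tp(150,226),tp(250,241),tp(410,260)]),
    (S,(-140,34,18),(85,34,18),[sp(60,402),sp(330,455),sp(480,484)]),
    (S,(-140,-34,18),(85,-34,18),[sp(120,291),sp(345,331),sp(500,358)]),
    (S,(0,85,72),(0,-99,72),[sp(210,430),sp(240,330),sp(296,115)])]
def f(p,full=False):
    r=[]
    sh={id(T):p[3:5],id(S):p[5:7]}
    for c,d,o in P: r+=list(np.array(proj(c,W(p,d)))+sh[id(c)]-o)
    for c,a,b,os in Ls:
        A=np.array(proj(c,W(p,a)))+sh[id(c)];B=np.array(proj(c,W(p,b)))+sh[id(c)];n=np.array([-(B-A)[1],(B-A)[0]]);n/=np.hypot(*n)
        r+=[n@(o-A) for o in os]
    return np.array(r+list(p[3:7]*1.0))
r=least_squares(f,[.6,.187,-.16,0,0,0,0],loss='soft_l1',f_scale=.7);p=r.x;print(np.round(p,4));print(np.round(f(p),1).tolist())
np.save('dock.npy',p)
for c,q,sh in((T,tp(131,422),p[3:5]),(S,sp(404,328),p[5:7])):
    w=ray(c,*(q-sh),.079);d=w[:2]-p[:2];cc,s=np.cos(p[2]),np.sin(p[2]);print('cap',w,cc*d[0]+s*d[1],-s*d[0]+cc*d[1])
for n,d in(('grip',(0,-129,92)),('stop',(85,0,5)),('fork',(0,-67,82)),('pivot',(0,85,72))):print(n,np.round(W(p,d),4))
print('green',ray(T,*(tp(516,22)-p[3:5]),.079),ray(S,*(sp(120,90)-p[5:7]),.079))
print('weight',ray(T,*(tp(30,30)-p[3:5]),.044))
E
python3 fit2.py
```

```text
[ 0.6006  0.1898 -0.1446  0.8375  0.395  -0.3258  0.2572]
[-0.3, 1.1, 0.5, -0.1, 0.2, -0.4, 0.3, -0.1, 0.6, -0.0, -0.5, 1.1, -1.0, 1.5, -0.0, 0.3, 0.1, -0.0, 0.5, -0.0, 0.2, 0.2, 0.4, 0.3, 0.2, -0.6, -0.1, -0.2, -0.2, -0.6, -0.3, -0.1, 0.5, 0.0, -2.6, 0.8, 0.4, -0.3, 0.3]
cap [0.5266011  0.20781079 0.079     ] -0.07579648416611709 0.0071880316849013085
cap [0.52685962 0.20076879 0.079     ] -0.07452559605631566 0.0002568388942857155
grip [0.582  0.0621 0.092 ]
stop [0.6847 0.1775 0.005 ]
fork [0.5909 0.1235 0.082 ]
pivot [0.6128 0.2739 0.072 ]
green [0.68161682 0.06928543 0.079     ] [0.68108642 0.0671264  0.079     ]
weight [0.68464152 0.26417796 0.044     ]
```

Two-view fit puts the dock at about (0.600, 0.189) with yaw -8.3°. The vial is at dock x ≈ -75 mm and y ≈ +3 mm, which fits the given ranges. First I lift the arm and carry it over the front edge of the bench.

jog_arm:
  increments:
    - [[0, 0, 60, 0, 0, 0, -1], [0, 0, 50, 0, 0, 0, -1], [13, -50, 0, 0, 0, 6, -1], [13, -50, 0, 0, 0, 6, -1], [13, -50, 0, 0, 0, 0, -1], [13, -50, 0, 0, 0, 0, -1], [13, -50, 0, 0, 0, 0, -1], [13, -50, 0, 0, 0, 0, -1], [13, -50, 0, 0, 0, 0, -1], [13, -50, 0, 0, 0, 0, -1]]

```text
t: 1.35
ee_pos: [0.334, 0.233, 0.3505]
ee_rot: [2.369, 2.063, 0.0]
force: [1.1, -0.7, 0.8]
gripper_width: 0.013
```

jog_arm:
  increments:
    - [[15, -50, 0, 0, 0, 0, -1], [15, -50, 0, 0, 0, 0, -1], [25, -40, 0, 0, 0, 0, -1], [30, -40, 0, 0, 0, 0, -1], [0, 0, 0, -1.3, -8.9, 0, -1], [0, 0, 0, -1.3, -8.9, 0, -1], [0, 0, 0, -1.3, -8.9, 0, -1], [0, 0, 0, -1.3, -8.9, 0, -1], [0, 0, 0, -1.3, -8.9, 0, -1], [0, 0, 0, 0, 0, 0, -1]]

```text
t: 2.6
ee_pos: [0.451, 0.0673, 0.3555]
ee_rot: [1.874, 1.626, 0.635]
force: [-0.5, -0.5, 0.0]
gripper_width: 0.009
```

Run:
```python
from h import *
from scipy.spatial.transform import Rotation as R
o=robot.get_obs();print(o['ee_pos'],o['q'],o['force']);print(np.round(R.from_rotvec(o['ee_rot']).as_matrix(),3))
c=snap('wrist','w1');print(np.round(c['T_tool_cam'],3))
snap('top','top1');snap('side','side1')
```

```text
[0.45098915 0.06726171 0.35545686] [ 0.27074672 -0.82911453  2.09246699 -0.31864759  1.18291031 -1.14499993] [-0.51012257 -0.53499135  0.0165042 ]
[[ 0.147  0.717  0.681]
 [ 0.989 -0.096 -0.112]
 [-0.015  0.69  -0.723]]
[[ 1.    -0.003 -0.    -0.001]
 [ 0.003  0.968  0.251 -0.069]
 [-0.001 -0.251  0.968 -0.144]
 [ 0.     0.     0.     1.   ]]
```

View pics/w1.png

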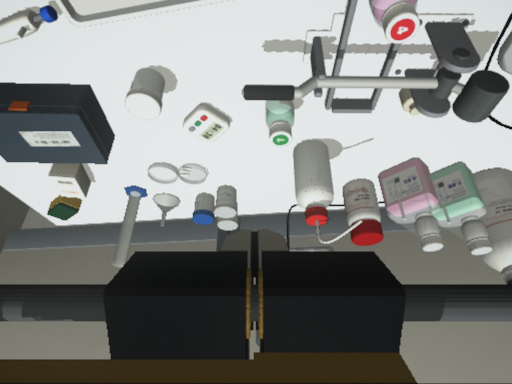

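View pics/side1.png

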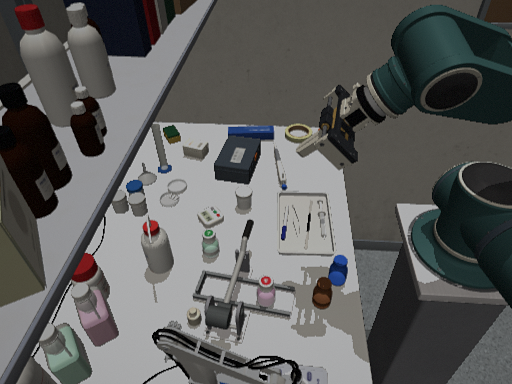

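The wrist view (upside down) shows the grip from (245,92) to (294,92), the fork at (320,70), the stop at (352,106) and the pink cap at (402,27). I'll measure with these.

```bash
cat >> h.py <<'E'
from scipy.spatial.transform import Rotation as R
def wcam(c):
    M=np.eye(4);M[:3,:3]=R.from_rotvec(c['obs']['ee_rot']).as_matrix();M[:3,3]=c['obs']['ee_pos'];c['extrinsics']=M@np.array(c['T_tool_cam']);return c
def todock(w,p):
    d=np.array(w[:2])-p[:2];c,s=np.cos(p[2]),np.sin(p[2]);return np.round([c*d[0]+s*d[1],-s*d[0]+c*d[1]],4)
E
python3 - <<'E'
from h import *
c=wcam(load('w1'));p=np.load('dock.npy')
for n,u,v,z in[('grip free',245,92,.092),('grip in',294,92,.092),('cap',402,28,.079),('bar',410,83,.072),('stop L',371,102,.03),('stop R',332,102,.03),('green',281,139,.079)]:
    w=ray(c,u,v,z);print(n,np.round(w,4),todock(w,p))
crop('w1',230,0,480,180,3.2,'w1c')
E
```

```text
grip free [0.577 0.033 0.092] [-0.0007 -0.1586]
grip in [0.585  0.0909 0.092 ] [-0.0011 -0.1001]
cap [0.5282 0.2049 0.079 ] [-0.0738  0.0045]
bar [0.6081 0.2324 0.072 ] [0.0013 0.0432]
stop L [0.6736 0.202  0.03  ] [0.0705 0.0226]
stop R [0.6658 0.1455 0.03  ] [ 0.071  -0.0344]
green [0.681  0.0679 0.079 ] [ 0.0971 -0.109 ]
```

View pics/w1c.png

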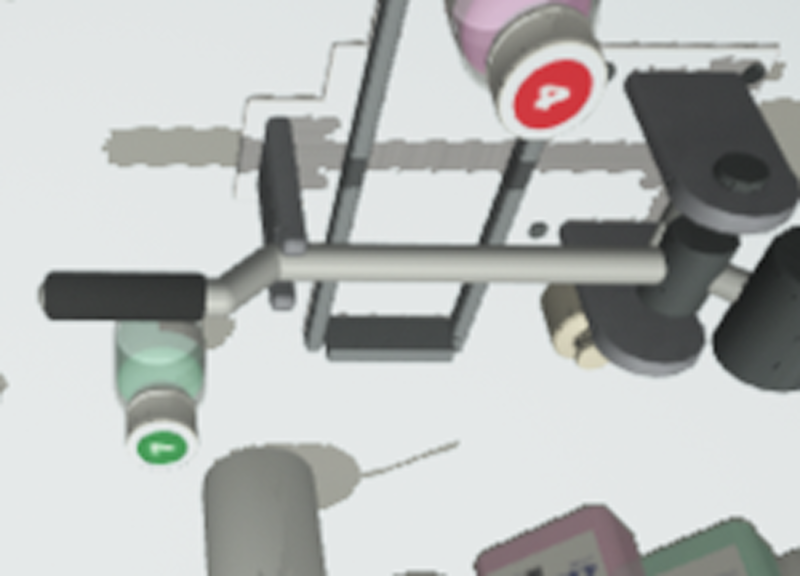

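Run:
```python
from fit import W
from h import *
p=np.load('dock.npy');o=robot.get_obs()
print('tcp dock',todock(o['ee_pos'],p)); tz=R.from_rotvec(o['ee_rot']).as_matrix()[:,2];print(tz)
T=np.array(W(p,(-7,-140,52)));B=T-.12*tz
print('target',T,'back',B,'delta to back mm',(B-o['ee_pos'])*1e3,'then',tz*120)
c=load('top1')
for n,u,v in(('blue',178,257),('brown',157,243)):
    w=ray(c,u,v,.07);print(n,w,todock(w,p))
g=lambda th:np.array(W(p,(0,85-214*np.cos(th)+20*np.sin(th),72+214*np.sin(th)+20*np.cos(th))))
for th in np.arange(0,1.8,.2):print(round(th,1),np.round((g(th)-g(0))*1e3))
```

```text
tcp dock [-0.1304 -0.1439]
[ 0.68147111 -0.11247171 -0.72315091]
target [0.57346263 0.05224322 0.052     ] back [0.49168609 0.06573982 0.13877811] delta to back mm [  40.95102661   -0.398308   -218.85728181] then [ 81.77653366 -13.49660578 -86.77810884]
blue [0.35042099 0.11987458 0.07      ] [-0.2375 -0.1052]
brown [0.39067043 0.18332587 0.07      ] [-0.2068 -0.0366]
0.0 [0. 0. 0.]
0.2 [ 1.  8. 42.]
0.4 [ 4. 24. 82.]
0.6 [  7.  48. 117.]
0.8 [ 11.  78. 147.]
1.0 [ 17. 114. 171.]
1.2 [ 22. 153. 187.]
1.4 [ 28. 195. 194.]
1.6 [ 35. 238. 193.]
```

jog_arm:
  increments:
    - [[10, 0, -55, 0, 0, 0, -1], [10, 0, -55, 0, 0, 0, -1], [10, 0, -55, 0, 0, 0, -1], [11, 0, -54, 0, 0, 0, -1], [0, 0, 0, 0, 0, 0, -1]]

```text
t: 3.38
ee_pos: [0.4911, 0.0652, 0.1346]
ee_rot: [1.879, 1.625, 0.629]
force: [0.9, -1.0, 0.8]
gripper_width: 0.005
```

Run:
```python
from h import *
o=robot.get_obs();print(o['ee_pos'],o['q'],o['force'])
snap('side','side2')
```

```text
[0.49113541 0.06522796 0.1346368 ] [ 0.23242901 -0.68358381  2.37534655 -0.39389537  0.77327411 -1.00656406] [ 0.92026782 -1.02115088  0.78045159]
```

View pics/side2.png

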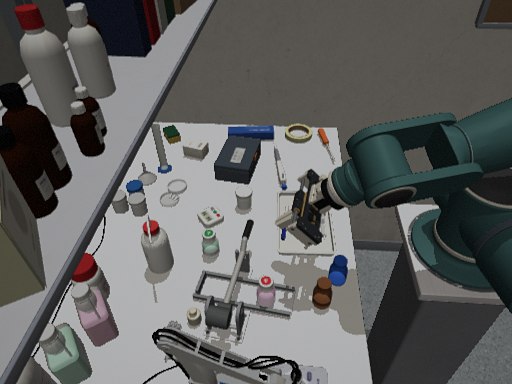

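jog_arm:
  increments:
    - [[27, -4, -26, 0, 0, 0, -1], [27, -5, -28, 0, 0, 0, -1], [28, -4, -28, 0, 0, 0, -1], [0, 0, 0, 0, 0, 0, -1]]

```text
t: 3.92
ee_pos: [0.5758, 0.0527, 0.0567]
ee_rot: [1.876, 1.622, 0.634]
force: [0.2, -0.1, 0.6]
gripper_width: 0.004
```

Run:
```python
from h import *
o=robot.get_obs();print(o['ee_pos'],o['q'],o['force'])
snap('side','side3');crop('side3',180,180,380,330,4,'side3c');snap('wrist','w3')
```

```text
[0.57576241 0.05266688 0.05672127] [ 0.15217208 -0.32864626  2.29347906 -0.48040557  0.48775181 -0.92671783] [ 0.15882172 -0.12144452  0.64524988]
```

View pics/side3c.png

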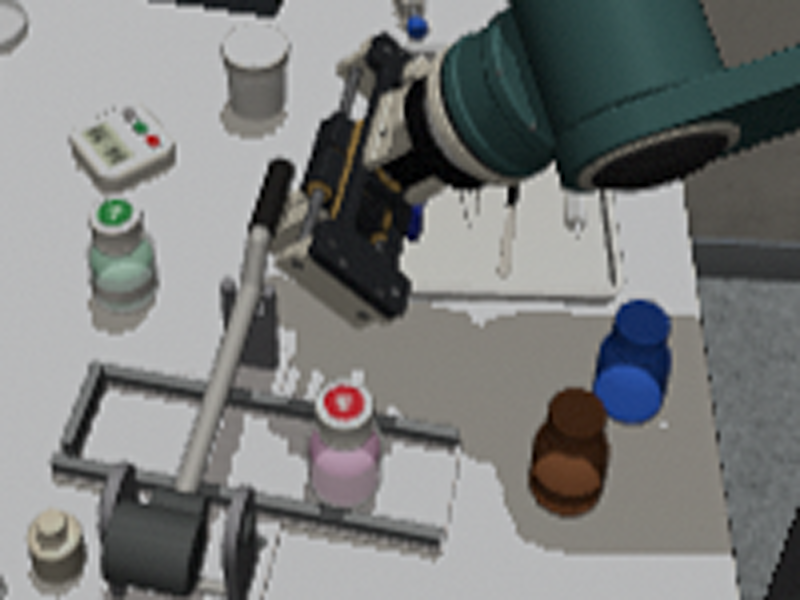

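View pics/w3.png

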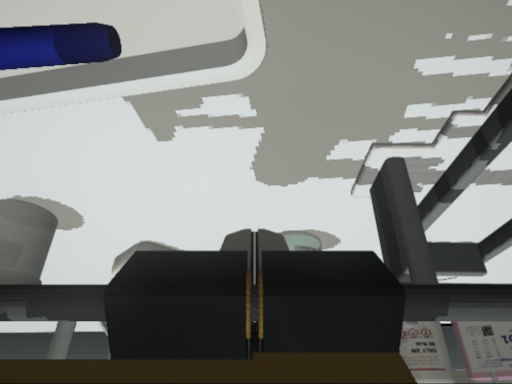

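jog_arm:
  increments:
    - [[-2, 0, 10, 0, 0, 0, -1], [0, 0, 12, 0, 0, 0, -1], [0, 0, 22, 0, 0, 0, -1], [0.4, 3, 22, 0, 0, 0, -1], [0.7, 5, 22, 0, 0, 0, -1], [1, 7, 21, 0, 0, 0, -1], [0, 0, 0, 0, 0, 0, -1]]

```text
t: 4.9
ee_pos: [0.5748, 0.069, 0.1686]
ee_rot: [1.872, 1.621, 0.642]
force: [0.1, -1.0, -1.1]
gripper_width: -0.0
```

Run:
```python
from h import *
o=robot.get_obs();print(o['ee_pos'],o['q'],o['force'])
snap('side','side4');crop('side4',180,150,380,330,4,'side4c');snap('wrist','w4')
```

```text
[0.57477248 0.06901289 0.1685564 ] [ 0.19186768 -0.4620974   2.19253992 -0.37740057  0.71019749 -1.03770383] [ 0.08124926 -1.03650361 -1.11582781]
```

View pics/side4c.png

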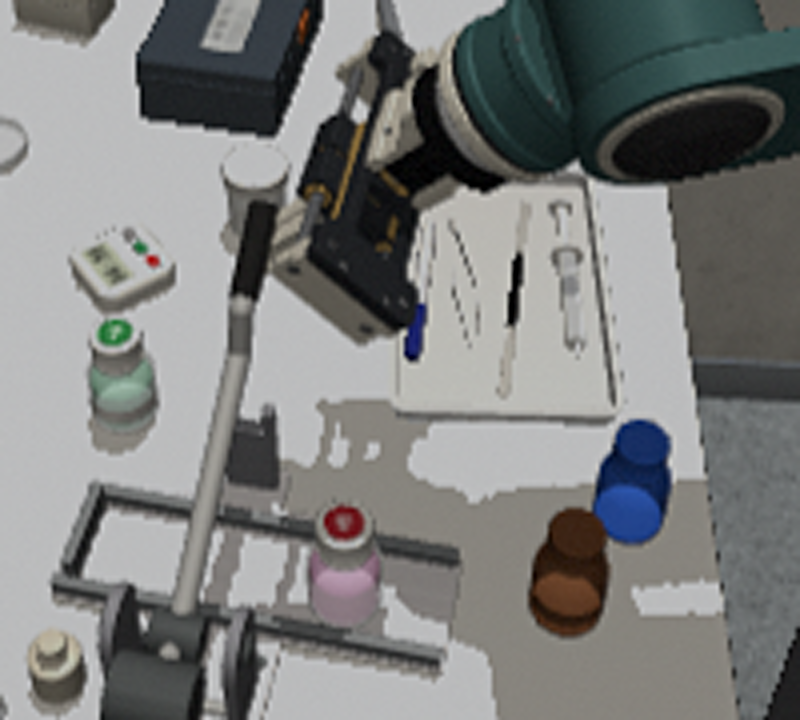

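The bar is rising on the fingers: its rod has left the fork and the force is about 1 N. I carry on along the arc.

jog_arm:
  increments:
    - [[1.3, 9, 20, 0, 0, 0, -1], [1.6, 11, 20, 0, 0, 0, -1], [1.9, 13, 18, 0, 0, 0, -1], [2.1, 15, 17, 0, 0, 0, -1], [2.4, 16, 15, 0, 0, 0, -1], [2.6, 18, 14, 0, 0, 0, -1], [2.8, 19, 12, 0, 0, 0, -1], [2.9, 20, 10, 0, 0, 0, -1], [3, 21, 8, 0, 0, 0, -1], [0, 0, 0, 0, 0, 0, -1]]

```text
t: 6.25
ee_pos: [0.5952, 0.2123, 0.2996]
ee_rot: [1.873, 1.625, 0.638]
force: [-1.0, -0.0, -0.9]
gripper_width: 0.004
```

Run:
```python
from h import *
o=robot.get_obs();print(o['ee_pos'],o['q'],o['force'])
snap('side','side5');crop('side5',120,100,380,330,3,'side5c');snap('top','top5')
```

```text
[0.59516789 0.21226563 0.29955487] [ 0.48872824 -0.33459014  1.88686231 -0.5201406   1.00357772 -0.78993321] [-1.02210781 -0.0213135  -0.86753459]
```

View pics/side5c.png

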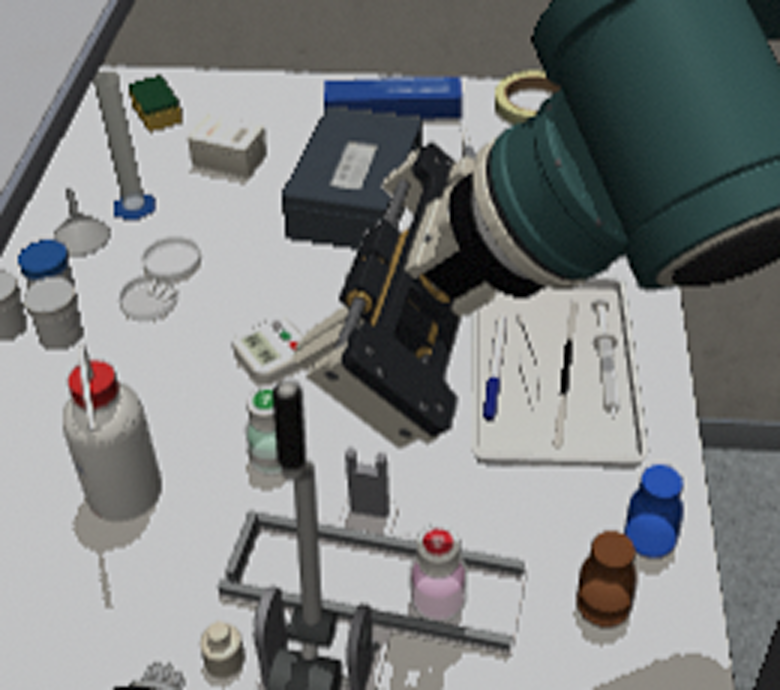

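View pics/top5.png

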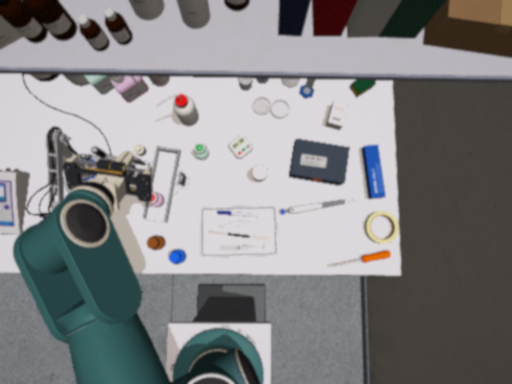

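jog_arm:
  increments:
    - [[-3, -20, 0, 0, 0, 0, -1], [-40, 0, 0, 0, 0, 0, -1], [-40, 10, 0, 0, 0, 0, -1], [-40, 8, 0, 0, 0, 0, -1], [0, 0, 10, 1.3, 8.9, 0, -1], [0, 0, 10, 1.3, 8.9, 0, -1], [0, 0, 0, 1.3, 8.9, 0, -1], [0, 0, 0, 1.3, 8.9, 0, -1], [0, 0, 0, 1.2, 8.1, 0, -1], [0, 0, 0, 0, 0, 0, -1]]

```text
t: 7.6
ee_pos: [0.4731, 0.2074, 0.3179]
ee_rot: [2.37, 2.058, -0.025]
force: [0.8, -0.3, 0.3]
gripper_width: 0.006
```

Run:
```python
from fit import W
from h import *
p=np.load('dock.npy')
o=robot.get_obs();print(o['ee_pos'],o['q'],o['force']);print(np.round(R.from_rotvec(o['ee_rot']).as_matrix(),3))
c=snap('side','side6');crop('side6',150,150,380,330,3.4,'side6c');t=snap('top','top6')
for th in(1.2,1.5,1.75):
    q=W(p,(0,85-214*np.cos(th)+20*np.sin(th),72+214*np.sin(th)+20*np.cos(th)));print(th,proj(c,q),proj(t,q))
```

```text
[0.47310834 0.20742868 0.31793933] [ 0.36807808 -0.23154906  1.65071764 -0.00795605  1.73642462 -1.06313955] [ 0.75656306 -0.32286903  0.27639694]
[[ 0.14   0.99  -0.01 ]
 [ 0.99  -0.14  -0.012]
 [-0.014 -0.008 -1.   ]]
1.2 (np.float64(224.87561766094288), np.float64(223.29126330719834)) (np.float64(126.77265898083695), np.float64(156.33809510470132))
1.5 (np.float64(214.36331531717337), np.float64(246.02586570099757)) (np.float64(99.94258142517856), np.float64(151.56753680911527))
1.75 (np.float64(205.23119602396167), np.float64(273.01889361768633)) (np.float64(80.02537350557355), np.float64(149.01362319510824))
```

View pics/side6.png

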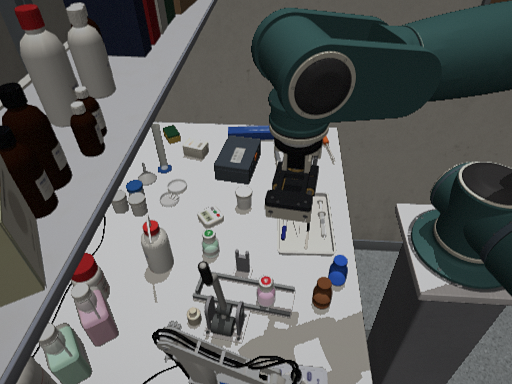

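The grip at (206,272) matches the 1.75 rad prediction (205,273), so the bar is raised on its stop. The pink vial is still in place. I turn the jaw line along the channel, so that the gripper body passes clear of the pivot side.

jog_arm:
  increments:
    - [[0, 0, 0, 0, 0, 10, -1], [0, 0, 0, 0, 0, 10, -1], [0, 0, 0, 0, 0, 10, -1], [0, 0, 0, 0, 0, 10, -1], [0, 0, 0, 0, 0, 10, -1], [0, 0, 0, 0, 0, 10, -1], [0, 0, 0, 0, 0, 10, -1], [0, 0, 0, 0, 0, 10, -1], [0, 0, -50, 0, 0, 10, -1], [0, 0, -50, 0, 0, 0, -1]]

```text
t: 8.95
ee_pos: [0.4714, 0.2086, 0.2185]
ee_rot: [0.21, 3.118, -0.011]
force: [0.4, 0.2, -0.1]
gripper_width: 0.004
```

Run:
```python
from fit import W
from h import *
p=np.load('dock.npy')
o=robot.get_obs();print(o['ee_pos'],todock(o['ee_pos'],p),o['q'],o['force']);print(np.round(R.from_rotvec(o['ee_rot']).as_matrix(),3))
c=snap('side','side7');crop('side7',150,120,380,330,3.4,'side7c')
w=wcam(snap('wrist','w7'))
for d in((-140,30,18),(-140,-30,18),(-74,3,84)):print(proj(w,W(p,d)))
```

```text
[0.47137048 0.20857821 0.21847633] [-0.1306 -0.    ] [ 0.37448851 -0.23755932  1.81513462 -0.01356781  1.55172237 -2.63229301] [ 0.41181979  0.15692229 -0.14817849]
[[-0.991  0.134  0.016]
 [ 0.134  0.991 -0.008]
 [-0.017 -0.006 -1.   ]]
(np.float64(264.1221600573316), np.float64(210.92316231719332))
(np.float64(264.9333916867474), np.float64(153.0487510756645))
(np.float64(186.60835058112556), np.float64(201.49365804044731))
```

View pics/side7c.png

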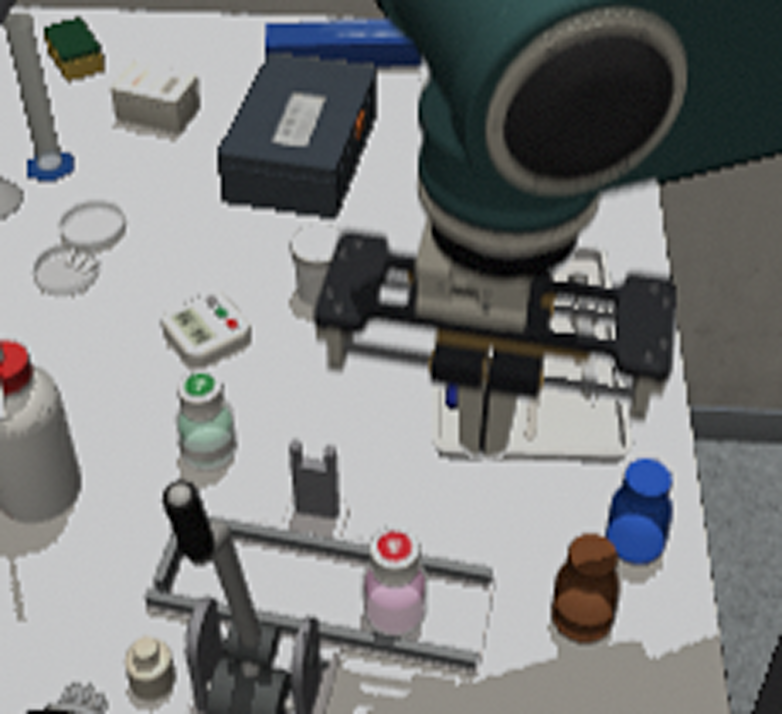

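View pics/w7.png

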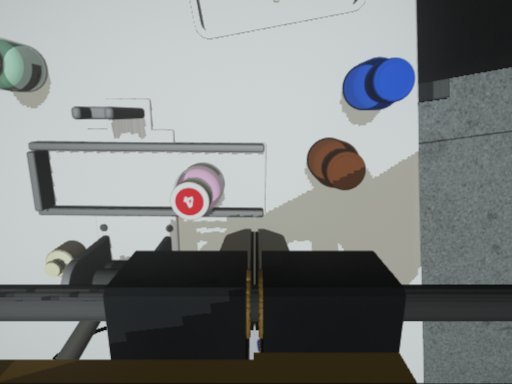

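Run:
```python
from h import *
p=np.load('dock.npy');w=wcam(load('w7'))
for n,u,v,z in(('pink',190,201,.084),('brown',345,170,.079),('railL',262,212,.018),('railR',262,147,.018),('stop',51,180,.03),('railL far',60,211,.018),('railR far',60,147,.018)):print(n,todock(ray(w,u,v,z),p))
```

```text
pink [-0.0768  0.0025]
brown [-0.2048 -0.0237]
railL [-0.1378  0.0312]
railR [-0.137 -0.036]
stop [ 0.0707 -0.0033]
railL far [0.0733 0.0321]
railR far [ 0.0644 -0.0345]
```

jog_arm:
  increments:
    - [[0, 2.5, -50, 0, 0, 0, -1], [0, 0, -50, 0, 0, 0, -1], [0, 0, -40, 0, 0, 0, -1], [0, 0, -20, 0, 0, 0, -1], [0, 0, -20, 0, 0, 0, -1], [0, 0, 0, 0, 0, 0, -1]]

```text
t: 9.8
ee_pos: [0.4719, 0.2109, 0.0389]
ee_rot: [0.216, 3.122, -0.013]
force: [0.4, 0.4, 0.7]
gripper_width: 0.005
```

Run:
```python
from fit import W
from h import *
p=np.load('dock.npy')
o=robot.get_obs();print(o['ee_pos'],todock(o['ee_pos'],p),o['q'],o['force'])
c=snap('side','side8');crop('side8',170,150,370,330,4,'side8c')
w=snap('wrist','w8')
```

```text
[0.47194285 0.21094693 0.03894712] [-0.1303  0.0024] [ 0.37768856 -0.10287384  1.99936131 -0.01306052  1.23787705 -2.62129191] [0.39931371 0.43277242 0.69278136]
```

View pics/side8c.png

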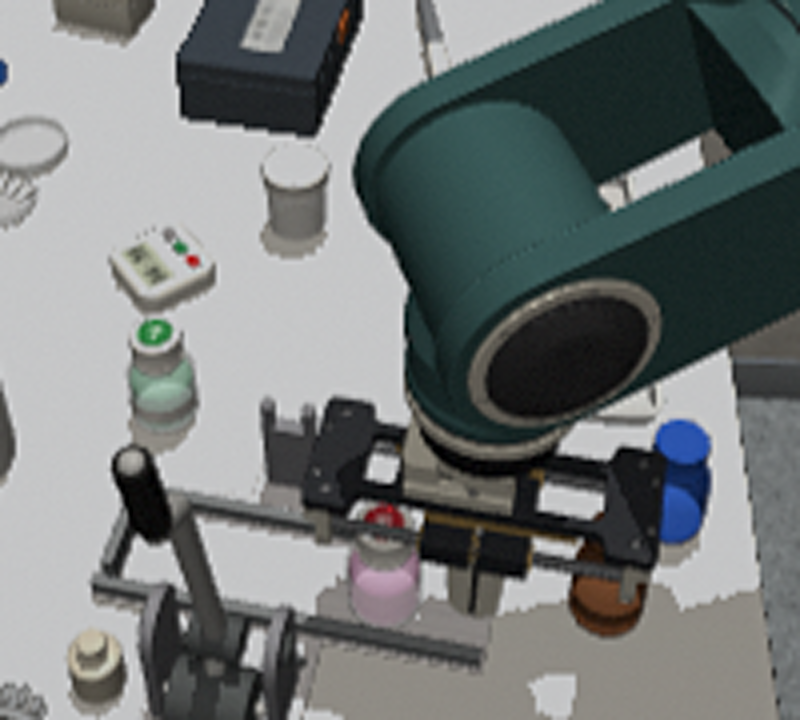

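View pics/w8.png

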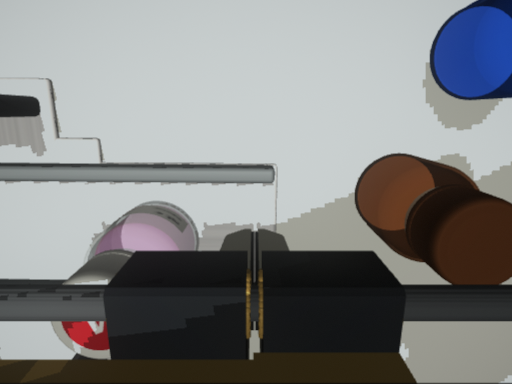

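jog_arm:
  increments:
    - [[6, -0.9, 0, 0, 0, 0, -1], [6, -0.9, 0, 0, 0, 0, -1], [5, -0.7, 0, 0, 0, 0, -1], [5, -0.7, 0, 0, 0, 0, -1], [6, -0.9, 0, 0, 0, 0, -1], [8, -1.2, 0, 0, 0, 0, -1], [8, -1.2, 0, 0, 0, 0, -1], [8, -1.2, 0, 0, 0, 0, -1], [0, 0, 0, 0, 0, 0, -1]]

```text
t: 11.02
ee_pos: [0.5244, 0.203, 0.0389]
ee_rot: [0.217, 3.122, -0.012]
force: [-0.5, -0.0, -0.5]
gripper_width: 0.002
```

Run:
```python
from h import *
p=np.load('dock.npy')
o=robot.get_obs();print(o['ee_pos'],todock(o['ee_pos'],p),o['q'],o['force'])
c=snap('side','side9');crop('side9',170,150,370,330,4,'side9c')
w=snap('wrist','w9');snap('top','top9');crop('top9',40,100,240,250,4,'top9c')
```

```text
[0.52444065 0.2030443  0.03887504] [-0.0772  0.0022] [ 3.29952071e-01 -1.57565613e-03  1.90252261e+00 -1.25755743e-02
  1.23264312e+00 -2.66868310e+00] [-0.46982251 -0.03172485 -0.52564247]
```

View pics/side9c.png

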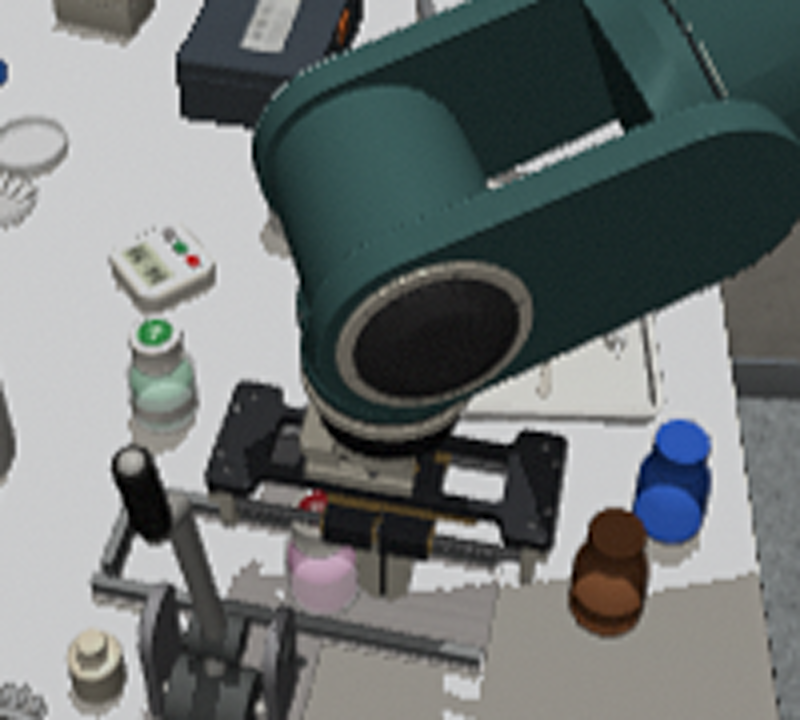

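View pics/w9.png

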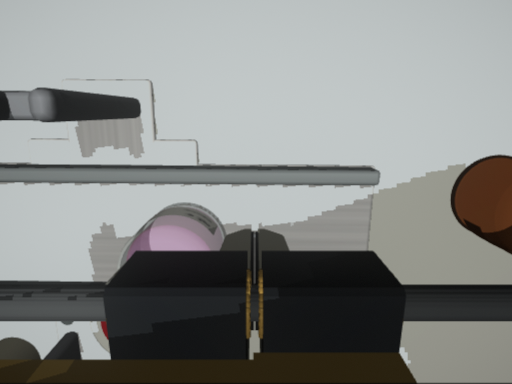

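View pics/top9c.png

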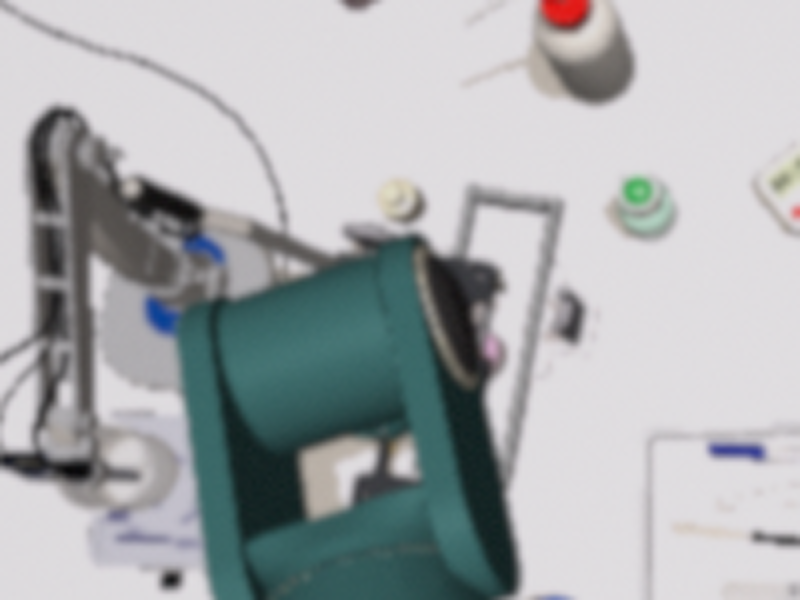

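The wrist fork above the gripper looks wide, and in the top view it overlaps the raised bar. I estimate its height and half-width before going on.

Run:
```python
from fit import W
from h import *
from scipy.optimize import fsolve
p=np.load('dock.npy')
S=load('side9');T=load('top9');q=S['obs']['q'];e=S['obs']['ee_pos']
a=np.array([-np.sin(q[0]),np.cos(q[0]),0])
f=lambda z:np.array(proj(S,e*[1,1,0]+z[0]*a+[0,0,z[1]]))-[170+435/4,150+335/4]
s=fsolve(f,[.08,.3]);print('left disc w,h',s)
g=lambda z:np.array(proj(T,e*[1,1,0]-z[0]*a+[0,0,z[1]]))-[40+450/4,100+315/4]
print('right',fsolve(g,[.08,.3]))
for dz in(0,.05,.08,-.08):print(dz,(np.array(proj(S,e*[1,1,0]+s[0]*a+[0,0,s[1]+dz]))-[170,150])*4)
```

```text
left disc w,h [0.07526689 0.32321259]
right [0.06343665 0.30395062]
0 [435. 335.]
0.05 [437.84335368 252.99901905]
0.08 [439.70046083 199.44092358]
-0.08 [431.00685428 450.16044165]
```

Run:
```python
from fit import W
from h import *
p=np.load('dock.npy');T=load('top9')
for n,u,v in(('left plate front',183,310),('left plate mid',185,340),('left rear',212,570),('inner left front',215,300),('right front',415,240),('right far',480,385)):
    for z in(.31,.37):print(n,z,todock(ray(T,40+u/4,100+v/4,z),p))
for n,u,v,z in(('grip end',138,190,.305),('grip in',195,212,.25)):print(n,todock(ray(T,40+u/4,100+v/4,z),p))
```

```text
left plate front 0.31 [-0.0705  0.0991]
left plate front 0.37 [-0.0764  0.0708]
left plate mid 0.31 [-0.0878  0.0941]
left plate mid 0.37 [-0.0924  0.0662]
left rear 0.31 [-0.2163  0.0501]
left rear 0.37 [-0.2118  0.0253]
inner left front 0.31 [-0.0618  0.0819]
inner left front 0.37 [-0.0682  0.0548]
right front 0.31 [-0.0078 -0.0269]
right front 0.37 [-0.0181 -0.0463]
right far 0.31 [-0.0872 -0.0813]
right far 0.37 [-0.0918 -0.0968]
grip end [-0.003   0.1435]
grip in [-0.0017  0.1334]
```

The left edge of the wrist fork stays at y ≤ 99 mm, and the raised bar is at y ≥ 125 mm at that height. There is enough clearance, so I continue pushing.

jog_arm:
  increments:
    - [[8, -1.2, 0, 0, 0, 0, -1], [9, -1.3, 0, 0, 0, 0, -1], [9, -1.3, 0, 0, 0, 0, -1], [9, -1.3, 0, 0, 0, 0, -1], [9, -1.3, 0, 0, 0, 0, -1], [6, -0.9, 0, 0, 0, 0, -1], [0, 0, 0, 0, 0, 0, -1]]

```text
t: 12.05
ee_pos: [0.5743, 0.1958, 0.0389]
ee_rot: [0.217, 3.122, -0.012]
force: [-0.4, 0.1, 0.5]
gripper_width: 0.004
```

Run:
```python
from h import *
p=np.load('dock.npy')
o=robot.get_obs();print(o['ee_pos'],todock(o['ee_pos'],p),o['q'],o['force'])
c=snap('side','side10');crop('side10',170,150,370,330,4,'side10c')
w=snap('wrist','w10')
```

```text
[0.5742865  0.19581704 0.03892195] [-0.0269  0.0022] [ 0.29190017  0.09267686  1.80467051 -0.01220027  1.23573155 -2.70710687] [-0.38364814  0.08560304  0.51924603]
```

View pics/side10c.png

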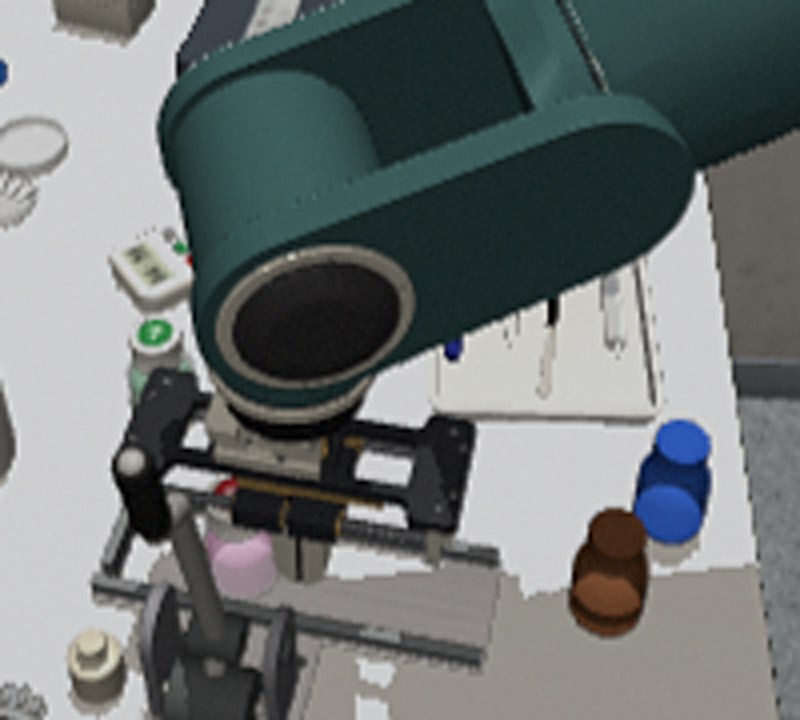

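View pics/w10.png

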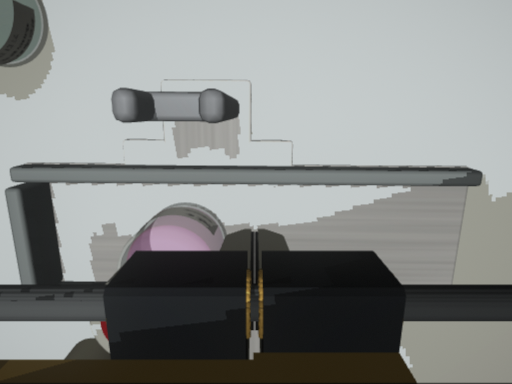

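The vial is upright and moving with the finger. The bar is untouched, with its grip still at crop (140,490). Continue.

jog_arm:
  increments:
    - [[8, -1.2, 0, 0, 0, 0, -1], [9, -1.3, 0, 0, 0, 0, -1], [9, -1.3, 0, 0, 0, 0, -1], [8, -1.2, 0, 0, 0, 0, -1], [5, -0.7, 0, 0, 0, 0, -1], [0, 0, 0, 0, 0, 0, -1]]

```text
t: 12.9
ee_pos: [0.6132, 0.1901, 0.0389]
ee_rot: [0.217, 3.122, -0.012]
force: [-0.1, 0.7, -0.4]
gripper_width: 0.009
```

Run:
```python
from h import *
p=np.load('dock.npy')
o=robot.get_obs();print(o['ee_pos'],todock(o['ee_pos'],p),o['q'],o['force'])
c=snap('side','side11');crop('side11',170,150,370,330,4,'side11c')
w=snap('wrist','w11')
```

```text
[0.61322561 0.19012404 0.03894064] [0.0125 0.0022] [ 0.26582396  0.16528223  1.72440098 -0.01187088  1.24304629 -2.73334187] [-0.07094204  0.66412148 -0.35369453]
```

View pics/side11c.png

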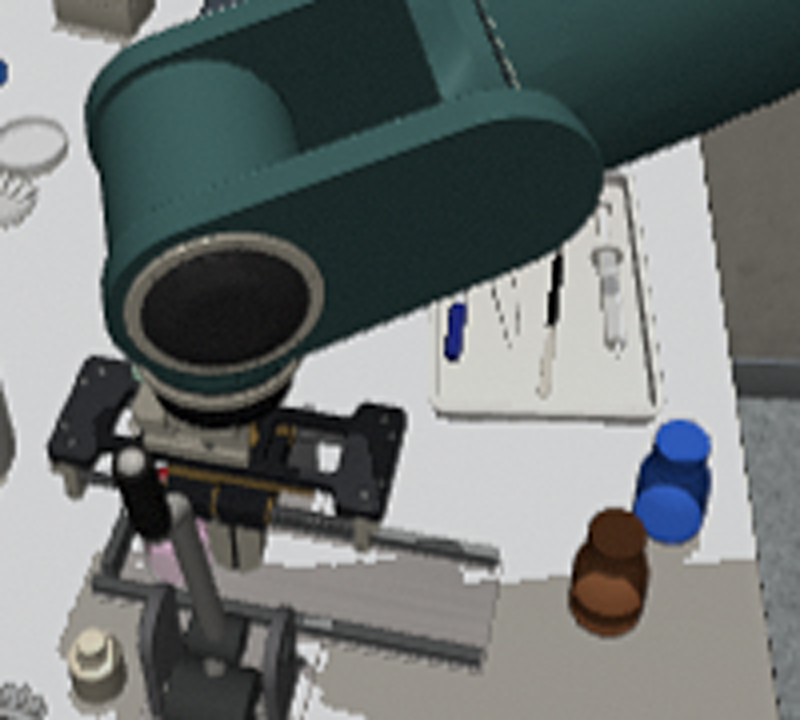

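View pics/w11.png

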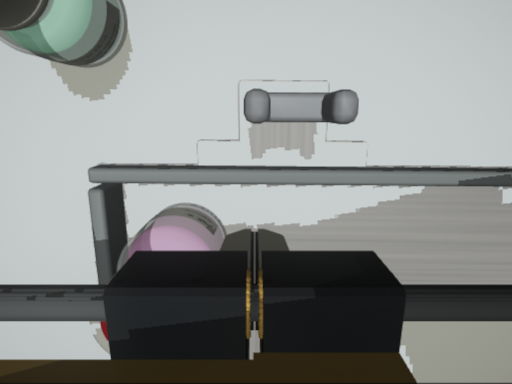

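jog_arm:
  increments:
    - [[3, -0.4, 0, 0, 0, 0, -1], [3, -0.4, 0, 0, 0, 0, -1], [2, -0.3, 0, 0, 0, 0, -1], [0, 0, 0, 0, 0, 0, -1]]

```text
t: 13.5
ee_pos: [0.6211, 0.1891, 0.039]
ee_rot: [0.217, 3.122, -0.012]
force: [-0.3, 0.2, -0.4]
gripper_width: 0.006
```

Run:
```python
from h import *
p=np.load('dock.npy')
o=robot.get_obs();print(o['ee_pos'],todock(o['ee_pos'],p),o['force'])
w=snap('wrist','w12');crop('w12',70,150,270,350,4,'w12c')
```

```text
[0.62110457 0.18905564 0.03898276] [0.0204 0.0023] [-0.32022532  0.22174848 -0.36454957]
```

View pics/w12c.png

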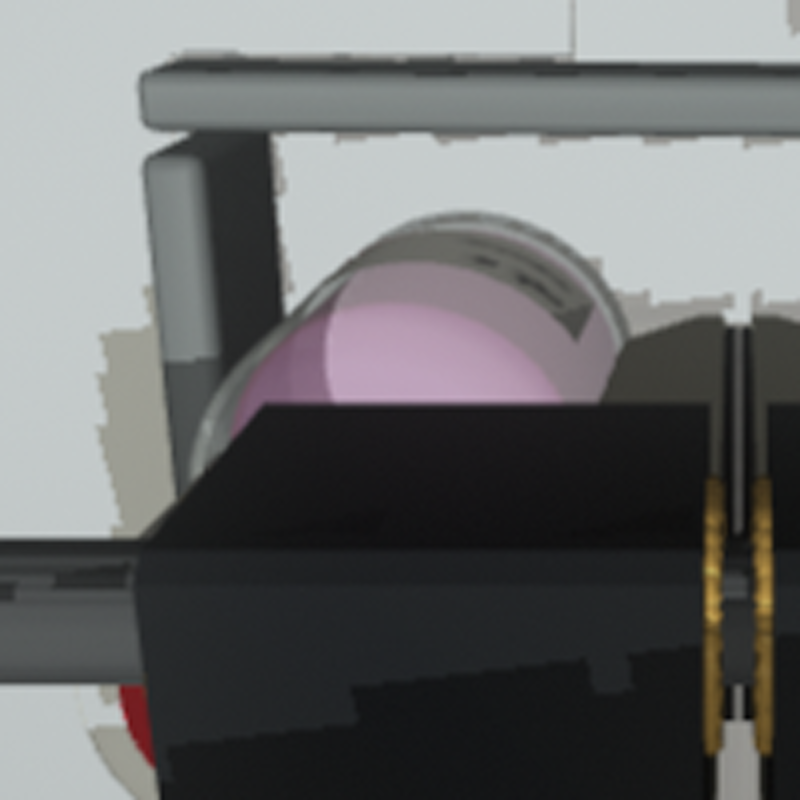

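jog_arm:
  increments:
    - [[1.5, -0.2, 0, 0, 0, 0, -1], [1.5, -0.2, 0, 0, 0, 0, -1], [0, 0, 0, 0, 0, 0, -1]]

```text
t: 13.92
ee_pos: [0.6241, 0.1887, 0.039]
ee_rot: [0.217, 3.122, -0.012]
force: [-0.0, 0.3, 0.8]
gripper_width: 0.004
```

jog_arm:
  increments:
    - [[1, -0.15, 0, 0, 0, 0, -1], [0, 0, 0, 0, 0, 0, -1]]

```text
t: 14.18
ee_pos: [0.6249, 0.1886, 0.039]
ee_rot: [0.216, 3.122, -0.012]
force: [-2.0, 0.1, 1.1]
gripper_width: 0.005
```

jog_arm:
  increments:
    - [[1, -0.15, 0, 0, 0, 0, -1], [0, 0, 0, 0, 0, 0, -1]]

```text
t: 14.42
ee_pos: [0.6251, 0.1886, 0.0391]
ee_rot: [0.216, 3.124, -0.012]
force: [-10.9, 1.0, 5.9]
gripper_width: 0.007
```

The force rose to 11 N at TCP dock x ≈ 24 mm (23.5 expected), so the vial is home. I back off gently and retreat the way I came.

jog_arm:
  increments:
    - [[-1, 0.15, 0, 0, 0, 0, -1], [-2, 0.3, 0, 0, 0, 0, -1], [-8, 1.2, 0, 0, 0, 0, -1], [-20, 3, 0, 0, 0, 0, -1], [-25, 3.6, 0, 0, 0, 0, -1], [-25, 3.6, 0, 0, 0, 0, -1], [-25, 3.6, 0, 0, 0, 0, -1], [-25, 3.6, 0, 0, 0, 0, -1], [-20, 3, 0, 0, 0, 0, -1], [0, 0, 0, 0, 0, 0, -1]]

```text
t: 15.68
ee_pos: [0.4741, 0.2106, 0.0392]
ee_rot: [0.215, 3.121, -0.012]
force: [0.8, 0.7, 0.0]
gripper_width: 0.003
```

jog_arm:
  increments:
    - [[0, 0, 40, 0, 0, 0, -1], [0, 0, 50, 0, 0, 0, -1], [0, 0, 50, 0, 0, 0, -1], [-20, -30, 50, 0, 0, 0, -1], [-20, -40, 20, 0, 0, 0, -1], [0, 0, 0, 0, 0, 0, -1], [0, 0, 0, 0, 0, 0, -1]]

```text
t: 16.55
ee_pos: [0.4354, 0.1405, 0.2487]
ee_rot: [0.218, 3.122, -0.012]
force: [0.3, -0.3, -0.7]
gripper_width: 0.001
```

Run:
```python
from fit import W
from h import *
p=np.load('dock.npy')
o=robot.get_obs();print(o['t'],o['ee_pos'],o['force'])
c=snap('side','side13');crop('side13',150,180,350,360,4,'side13c');t=snap('top','top13');crop('top13',70,120,220,230,5,'top13c');w=snap('wrist','w13')
th=1.75;q=W(p,(0,85-214*np.cos(th)+20*np.sin(th),72+214*np.sin(th)+20*np.cos(th)));print('grip exp',proj(c,q))
for x in(63,57):print(x,[np.round(proj(k,W(p,(x,4,84))),1) for k in(c,t,wcam(w))])
```

```text
16.55 [0.43542601 0.14047139 0.24873961] [ 0.3473104  -0.250095   -0.71397876]
grip exp (np.float64(205.23119602396167), np.float64(273.01889361768633))
63 [array([207.4, 269.5]), array([159.6, 151.8]), array([ 35.8, 260.5])]
57 [array([209.9, 269.9]), array([159.2, 153.7]), array([ 41.8, 260.5])]
```

View pics/side13c.png

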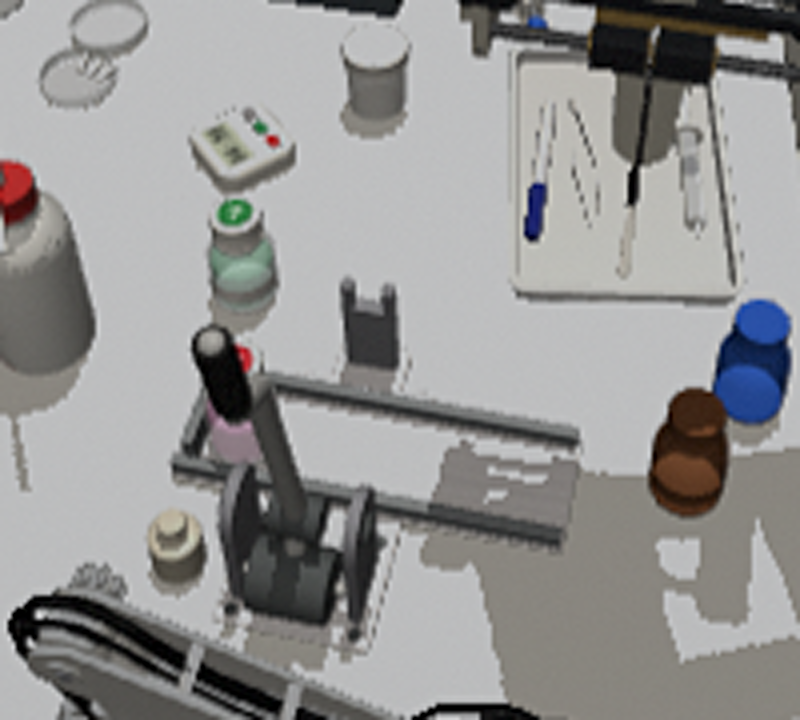

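View pics/top13c.png

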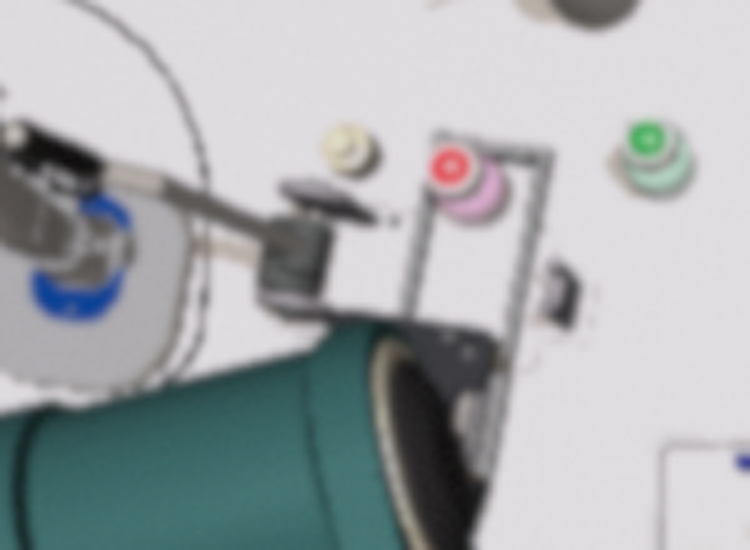

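View pics/w13.png

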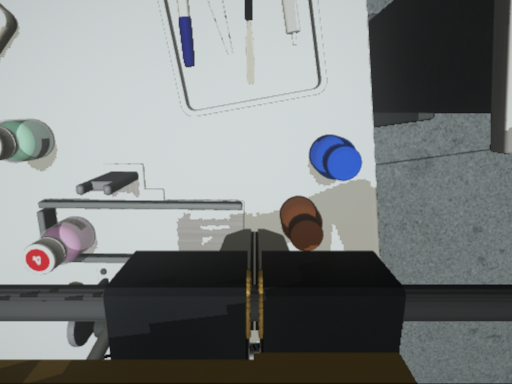

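The cap is at (160,153) in top and (38,260) in wrist, which puts the vial at dock x ≈ 60–63 mm, upright against the stop. The grip at (205,272) in side shows the bar on its upper stop. The other items look unmoved, so I hand in.

```bash
python3 -c "
from station import robot
print(robot.hand_in())"
```

```text
the job is handed in; nothing more can be done
None
```

The job is handed in: the bar is raised on its upper stop and the pink vial is home against the end stop, at about 16.6 s of the 51 s allowed. No verdict is reported, so this rests on my own checks.

- **Bar:** I pushed it up from below at the grip with the closed fingers until it went past its balance point. In the last side picture the grip sat within a pixel of where 1.75 rad predicts.
- **Vial:** I pushed it low on the body along the channel until the stop held it, with the force rising to 11 N. The tool was then at dock x = 24.4 mm, against 23.5 mm expected.
- **Last look:** The vial stood upright in the channel at dock x of about 60–63 mm by the top and wrist pictures. That spread is measuring error of 1–3 mm, and the force at the stop agrees with home. The vial's tilt and y were judged from the pictures, not measured in that check.
- **Bystanders:** The green vial, check weight, sample pot and timer looked unmoved in the final pictures. The tape roll and micropipette were mostly out of the last crops, but the arm never went near them.

No check failed. The only disagreement was the dock's position in the first pictures, off by about 5 mm at worst; I refitted it before moving. The wrist camera then agreed within a few millimetres for most points, except the end stop, which it put about 14 mm short, so I went home by force.

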